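# Seat the lantern's taper in its tilting base and check the tilt

### The arm

A 7-joint arm with a two-finger parallel gripper is mounted at the origin on the work surface; the furniture and walls round the work are solid. World frame = base frame: x ahead of the robot, y to its left, z up, the work surface at z = 0. Lengths are in mm, angles in rad, forces in N, time in s.
With the tool pointing down it reaches from about 425 to 1025 mm from the base axis. Payload 3.6 kg.
Tool frame: the origin (TCP) lies on the centre line of the jaws, within the pads' length; the fingertips stand 25 mm ahead of it and the grasp point (between the pads) lies 6 mm ahead of it; z points along the fingers, y is the line along which they close (so a half turn about z gives the same grasp; the last joint's range is limited). The gripper opens to 85 mm and grips with 20 to 120 N. Pads are 22 mm wide; open, the fingers measure 114 mm over their backs; the gripper's body (76 mm by 85 mm) begins 54 mm behind the grasp point. The pads swing forward as they close: fully open they stand 13 mm farther back than shut.
Start: joints at [-1.361, 0.591, 0.048, 1.609, -0.033, 0.943, -0.034], TCP at [216.877, 691.805, 256.302] pointing down, gripper open.
Joint ranges: [-2.69, 2.69], [-0.47, 2.24], [-1.27, 1.36], [0.19, 2.51], [-1.53, 4.68], [0.08, 2.07], [-3.09, 3.09]. Speed limits (rad/s): [2.57, 2.57, 3.14, 3.14, 3.14, 3.14, 3.14].

### API

Orientations are given as a unit quaternion [w, x, y, z].
In Python, from rig import env gives the robot as it stands. The module is installed in compiled form; this text tells all that it offers.
- The arm moves only by the tool step_arm, never from a script. Its argument "motion" is a list that holds one entry, the list of rows, each a list of 6 numbers: the shift along the tool's x, y, z scaled (see below), then the turn, a rotation vector about the tool's x, y, z scaled (see below). In form: [[[x, y, z, ax, ay, az], ...]]. A call has 1 to 5 rows; each row is the pose to reach, as a shift and turn from the pose commanded when the call began, along the tool's axes at that moment; what a row does not reach only later rows make up. The controller multiplies each number of a shift by 200 mm and each number of a turn by 45 degrees. A row lasts 1/12 s, in which the tool goes at most 41.7 mm and 7.16 degrees, less where a joint would pass 70% of its speed; a pose out of reach is approached as far as the arm can. A call with a number of a shift or a turn outside -1 to 1 is refused whole. A call with a gripper value outside its range is refused whole. "jaw" is the closure, from 0 (fully open) to 1 (shut), set as the call begins (left out, the last holds). The fingers move at their own pace and stop on an object; "force" is the grip in N (left out, the last holds). Time passes only in rows, so rows that repeat a pose let the fingers close. It gives the time, the measured TCP pose, the force, the opening and the grip force at its end, in the units of the state.
- env.get_obs(): the state, without advancing time (a new reading comes with each control period).
- env.read_camera(name): name is "side" or "top"; returns a dict with "color" (480x640x3 uint8, blue, green, red), "intrinsics" (3x3 intrinsics, pixels), "R" (3x3) and "t" (3): a world point X has camera coordinates R X + t. Camera axes: x right, y down, z forward; pixel columns grow to the right and rows downward; lengths in mm; the calibration is good to about 2 mm. A picture is of the moment at which its call begins. There is no depth.
- env.hand_in(): hands the job in; it is judged then, once.
The state is a dict: "time": time; "q": joint angles; "joint_velocities": joint speeds; "joint_torque": joint torques, N m; "position": TCP position; "orientation": TCP orientation; "force": force on the tool from outside, world axes, zero at the start; "torque": the same for the moment, N m; "width": finger opening in mm; "gripper_force": force on a finger pad.
Only numpy, scipy, OpenCV 4.12 (cv2) and the standard library are available. Lean on these libraries where they do the work, as an engineer would, in place of code of your own. Each camera call takes 0.05 s, during which the arm holds its last target. There are 200 camera calls.

### The job

Take the desk lantern out of its parking dock, set its tapered foot in the cup of the tilting base and press it home firmly with about 12 N, never more than 20 N, keeping that up for about half a second. Then check that it rocks free: rock the seated lantern gently about the hinge almost to the stop, leaning with it and not prying it in the cup, first away from the robot and then back towards the robot, and let go so that it stands upright, fully home in its cup. Leave everything else on the desk alone.

Things in the scene. Friction and masses are not known exactly. Their poses are not given: they have to be found in the camera images.
- lantern: Desk lantern, loose, about 0.22 kg, 128 mm tall, round about its z axis (up). Origin: centre of the taper's small lower end. Up from it: aluminium taper, 20 mm wide at z 0, 40 mm at z 38; dark collar 54 mm wide, z 42 to 47; stem 16 mm; white drum 44 mm wide, z 70 to 128, gripped best at z 100. It hangs upright in the dock, collar on the dock's top, origin 8 mm above the desk, 1.5 mm side play.
- dock: Fixed plain grey block 88x88x50 mm with a straight round through-hole of 43 mm diameter in the middle. Origin: centre of its underside on the desk. It and the base may change sides from run to run.
- base: Fixed dark steel tilting base: foot 120 (x) by 104 (y) by 12 mm, two cheeks 46 mm tall carrying a hinge pin along its y axis. Origin: centre of its underside; its x axis points roughly away from the robot. Between the cheeks a rocker carries the aluminium cup, 49 mm wide at the rim, whose inner cone matches the taper. With the lantern home, 6 mm stay open between collar and rim.
- pivot (a point): Point on the hinge pin's axis, midway between the cheeks, 32 mm above the desk (the frame of the rocker; z is the cup's axis, y the hinge axis).
- seat (a point): On the cup's axis, fixed to the rocker 22 mm above the hinge axis; z is the cup's axis, y the hinge axis. With the cup screwed right down the seated lantern's origin is here and the rim 36 mm above. The cup is screwed out by 0 to 12 mm, not measured and different each run, which lifts both by as much.
- rocker (a joint): Tilt of the rocker with the cup about the base's y axis, rad: 0 upright, positive with the lantern leaning towards the base's +x (away from the robot), negative towards the robot; stops at +-0.24. A spring of 1.3 N m/rad brings it back upright.
- cup (a joint): How far the cup is pressed down along its own axis into the rubber bush under it, in m: 0 unloaded, 0.001 per 10 N of press (weight of lantern and cup included, about 0.0003), stop at 0.003. The reading is noisy.
- eraser: Bystander, leave alone: eraser in a sleeve, 21x45x12 mm, between dock and base. Origin: centre of its underside.
- sticky_notes: Bystander, leave alone: block of sticky notes, 76x76x23 mm. Origin: centre of its underside.
- pen_cup: Bystander, leave alone: black pen cup with pens, 78x78x155 mm. Origin: centre of its underside.
- tape_dispenser: Bystander, leave alone: tape dispenser, 52x151x74 mm. Origin: centre of its underside.
- stapler: Bystander, leave alone: stapler, 42x153x60 mm. Origin: centre of its underside.
- calculator: Bystander, leave alone: pocket calculator, 132x78x17 mm. Origin: centre of its underside.
- glue_stick: Bystander, leave alone: glue stick standing up, 27 mm diameter, 90 mm tall. Origin: centre of its underside.
Things that resemble listed ones, but are neither listed nor needed, are in the scene too. What is shaped like the lantern but brown is not meant.

How it is judged:
By the outcome, as a careful person would: the job done as asked, in the order asked, and still so for the second after the job is handed in, with the robot touching nothing.
It also fails if it takes over 61 s, if anything falls off the work surface, if the arm or the gripper's body presses on something with over 40 N, if the wrist force passes 120 N, or if a joint passes its speed limit or range.

## Working session

There is one attempt and no reset: what is moved stays moved. The work goes in short steps, Python scripts to look and compute and a tool call to move; the robot and the scene stay as the last step left them, time stands still between calls to the robot, and variables do not carry over. Pictures are saved under pics/ and viewed, at most 10 in all, crops included, and the job is handed in when it is done.

Besides the shell and the picture viewer there is one more tool, called after "Emit:" by a JSON object that holds its "name" and its "arguments". step_arm: Moves the arm, as the interface text tells. Its arguments: {"type":"object","properties":{"motion":{"type":"array","items":{"type":"array","items":{"type":"array","items":{"type":"number","minimum":-1,"maximum":1}}}},"jaw":{"type":"number"},"force":{"type":"number"}},"required":["motion"]}

```bash
mkdir -p pics; cat > h.py <<'E'
import numpy as np,cv2
from scipy.spatial.transform import Rotation as Rn
from rig import env
def cam(n): return env.read_camera(n)
def proj(c,X):
    X=np.atleast_2d(X); p=(c["R"]@X.T).T+np.array(c["t"]).ravel(); u=(c["intrinsics"]@p.T).T; return u[:,:2]/u[:,2:]
def ray(c,uv,z):
    d=c["R"].T@np.linalg.solve(c["intrinsics"],[uv[0],uv[1],1]); o=-c["R"].T@np.array(c["t"]).ravel()
    return o+d*(z-o[2])/d[2]
def st():
    o=env.get_obs(); return o
E
python3 - <<'E'
from h import *
for n in("top","side"):
    c=cam(n); cv2.imwrite(f"pics/{n}0.png",c["color"]); print(n,c["intrinsics"].tolist(),(-c["R"].T@np.array(c["t"]).ravel()).round(), c["R"].round(3).tolist())
o=st(); print(o)
E
```

```text
top [[622.0571140530941, 0.0, 323.873555197721], [0.0, 622.0571140530941, 243.11611241001978], [0.0, 0.0, 1.0]] [ 413.  -58. 1531.] [[0.014, -1.0, -0.006], [-0.99, -0.013, -0.142], [0.142, 0.008, -0.99]]
side [[480.7697267820831, 0.0, 331.45810107994555], [0.0, 480.7697267820831, 242.7123936000994], [0.0, 0.0, 1.0]] [ 151. -842.  539.] [[0.87, -0.493, 0.015], [-0.216, -0.408, -0.887], [0.443, 0.769, -0.461]]
{'time': 0.1, 'q': array([-1.36054532,  0.59203935,  0.0482963 ,  1.60970861, -0.03329465,
        0.94267211, -0.03371817]), 'joint_velocities': array([-0.00088646, -0.00228949, -0.00023311, -0.00369442,  0.00190526,
        0.00037459, -0.00149893]), 'joint_torque': array([ 4.26655766e-03, -5.49992537e+01,  1.55297600e+00, -1.98826665e+01,
        9.66758584e-03,  3.79857767e-03,  3.06021406e-06]), 'position': array([216.62528937, 691.1519408 , 255.24087359]), 'orientation': array([-9.61417280e-05,  1.51256886e-01,  9.88493971e-01, -1.00688095e-03]), 'force': array([-0.19156682,  0.41394423, -0.58315635]), 'torque': array([-0.01105047, -0.02468379,  0.00562538]), 'gripper_force': 0.0, 'width': 85.45898925790878}
```

View pics/top0.png

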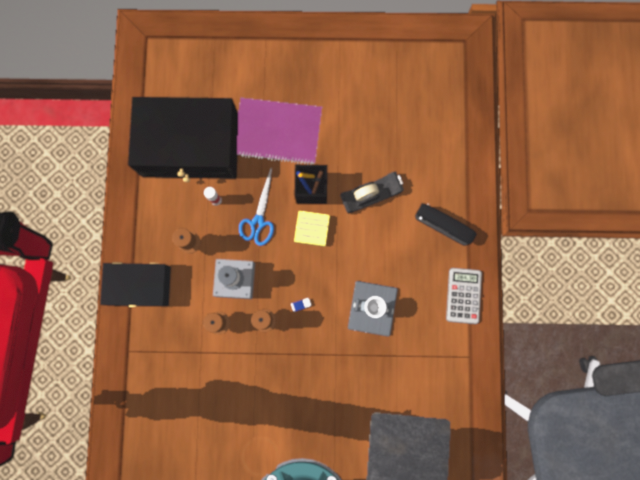

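View pics/side0.png

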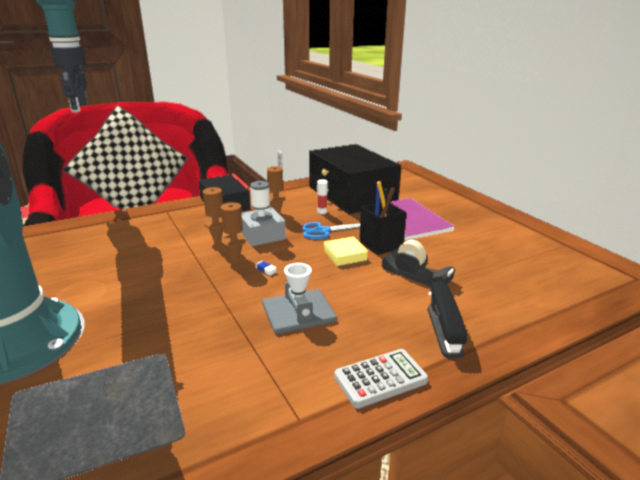

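The top view shows the lantern in its dock at (233,279) and the base with its cup at (374,307). In the side view they are at (262,215) and (298,295). Brown decoys stand at top (182,239), (216,323) and (262,320). I'll zoom in to locate the two parts.

```bash
python3 - <<'E'
from h import *
t=cv2.imread("pics/top0.png"); s=cv2.imread("pics/side0.png")
def cr(im,x,y,w=80,h=60,k=5): return cv2.resize(im[y:y+h,x:x+w],None,fx=k,fy=k,interpolation=cv2.INTER_CUBIC)
a=np.hstack([cr(t,195,250),cr(t,335,277)])
b=np.hstack([cr(s,222,178,100,75,4),cr(s,255,255,100,75,4)])
cv2.imwrite("pics/z0.png",np.vstack([a,b]))
E
```

```text
(no output)
```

View pics/z0.png

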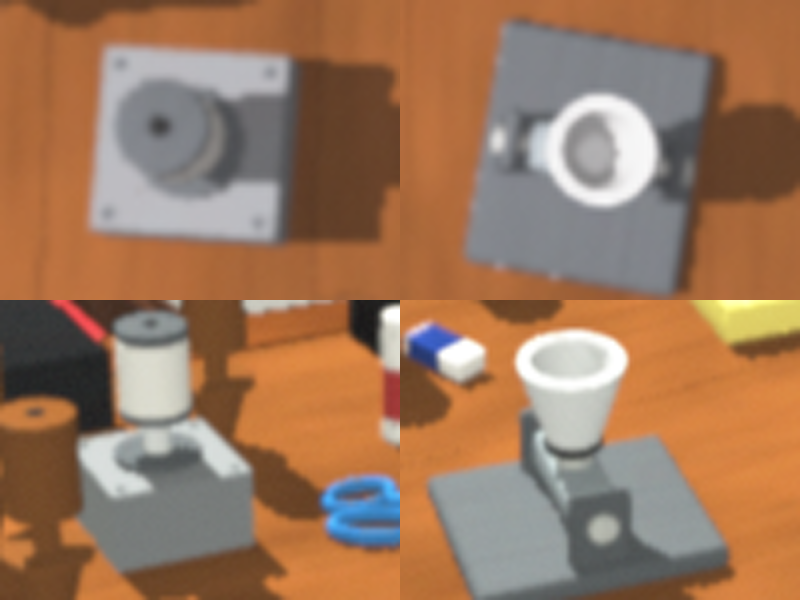

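```bash
python3 - <<'E'
from h import *
from scipy.optimize import least_squares
T=cam("top");S=cam("side")
def u(x,y,ox,oy,k,bx=0,by=0): return np.array([ox+(x-bx+.5)/k-.5,oy+(y-by+.5)/k-.5])
dk=[u(*p,195,250,5) for p in[(105,45),(293,57),(282,243),(92,230)]]
P=np.array([ray(T,p,50)for p in dk]);print("dock",P.round(1).tolist(),P.mean(0).round(1),[np.linalg.norm(P[i]-P[i-1]).round(1) for i in range(4)])
bs=[u(*p,335,277,5,400) for p in[(505,22),(710,58),(680,292),(467,260)]]
P=np.array([ray(T,p,12)for p in bs]);print("base",P.round(1).tolist(),P.mean(0).round(1),[np.linalg.norm(P[i]-P[i-1]).round(1) for i in range(4)])
d=(P[0]-P[3])+(P[1]-P[2]); print("yaw base x",np.arctan2(d[1],d[0]))
def tri(a,b):
    f=lambda X:np.r_[proj(T,X)[0]-a,proj(S,X)[0]-b]
    r=least_squares(f,[500,0,100]); return r.x.round(1),r.fun.round(2)
print("ltop",tri(u(160,125,195,250,5),u(150,323,222,178,4,0,300)),ray(T,u(160,125,195,250,5),136))
print("rim",tri(u(602,150,335,277,5,400),u(571.5,361,255,255,4,400,300)))
for z in(90,96,102):print(ray(T,u(602,150,335,277,5,400),z), ray(S,u(571.5,361,255,255,4,400,300),z))
o=st();print(Rn.from_quat(np.r_[o["orientation"][1:],o["orientation"][0]]).as_matrix().round(3))
E
```

```text
dock [[584.9, 213.9, 50.0], [580.3, 123.5, 50.0], [491.3, 126.0, 50.0], [496.2, 216.7, 50.0]] [538.2 170.   50. ] [np.float64(88.7), np.float64(90.6), np.float64(89.0), np.float64(90.8)]
base [[538.8, -123.9, 12.0], [522.6, -224.0, 12.0], [409.4, -209.3, 12.0], [423.3, -106.3, 12.0]] [ 473.5 -165.9   12. ] [np.float64(116.9), np.float64(101.4), np.float64(114.1), np.float64(103.9)]
yaw base x -0.14027714829726243
ltop (array([537.6, 172.2, 137. ]), array([-0.22,  0.58,  0.65, -0.06])) [538.99872374 171.9510916  136.        ]
rim (array([ 472.6, -164.8,   94.5]), array([-0.22,  0.49,  0.42, -0.04]))
[ 473.88200169 -165.63049644   90.        ] [ 475.09801004 -157.71584319   90.        ]
[ 473.62900233 -165.18082422   96.        ] [ 470.77331169 -166.85061223   96.        ]
[ 473.37600297 -164.73115199  102.        ] [ 466.44861335 -175.98538128  102.        ]
[[-0.954  0.299 -0.   ]
 [ 0.299  0.954 -0.001]
 [-0.    -0.001 -1.   ]]
```

Emit:
{"name": "step_arm", "arguments": {"motion": [[[-0.2, -0.17, 0, 0, 0, 0], [-0.4, -0.34, 0, 0, 0, 0], [-0.578, -0.5, 0, 0, 0, 0], [-0.578, -0.5, 0, 0, 0, 0], [-0.578, -0.5, 0, 0, 0, 0]]], "jaw": 0, "force": 40}}

```text
time: 0.62
position: [303.4, 553.9, 256.0]
orientation: [0.002, 0.157, 0.988, -0.003]
force: [0.7, -0.0, 0.2]
width: 85.4
gripper_force: 0.0
```

Emit:
{"name": "step_arm", "arguments": {"motion": [[[-0.2, -0.17, 0, 0, 0, 0], [-0.4, -0.34, 0, 0, 0, 0], [-0.578, -0.5, 0, 0, 0, 0], [-0.578, -0.5, 0, 0, 0, 0], [-0.578, -0.5, 0, 0, 0, 0]]]}}

```text
time: 1.03
position: [382.4, 424.2, 256.2]
orientation: [0.001, 0.157, 0.988, -0.002]
force: [0.1, -0.5, -0.3]
width: 85.4
gripper_force: 0.0
```

Emit:
{"name": "step_arm", "arguments": {"motion": [[[-0.2, -0.17, 0, 0, 0, 0], [-0.4, -0.34, 0, 0, 0, 0], [-0.578, -0.5, 0, 0, 0, 0], [-0.578, -0.5, 0, 0, 0, 0], [-0.578, -0.5, 0, 0, 0, 0]]]}}

```text
time: 1.45
position: [462.0, 294.7, 256.5]
orientation: [0.001, 0.157, 0.988, -0.002]
force: [0.0, 0.2, 0.5]
width: 85.0
gripper_force: 0.0
```

Emit:
{"name": "step_arm", "arguments": {"motion": [[[-0.2, -0.17, 0, 0, 0, -0.1], [-0.4, -0.34, 0, 0, 0, -0.2], [-0.578, -0.5, 0, 0, 0, -0.2], [-0.578, -0.5, 0, 0, 0, -0.2], [-0.578, -0.5, 0, 0, 0, -0.2]]]}}

```text
time: 1.87
position: [542.2, 165.0, 256.6]
orientation: [0.002, 0.079, 0.997, -0.002]
force: [-0.4, -0.5, -0.2]
width: 85.7
gripper_force: 0.0
```

```bash
cat >> h.py <<'E'
YAW=-0.1435; PIV=np.array([473.5,-165.5,32.])
bx=np.array([np.cos(YAW),np.sin(YAW),0]);by=np.array([-np.sin(YAW),np.cos(YAW),0])
RT=np.array([-bx,by,[0,0,-1.]]).T
def cur(n=1):
    o=env.get_obs(); q=o["orientation"]; return np.array(o["position"]),Rn.from_quat(np.r_[q[1:],q[0]]).as_matrix()
def plan(p,R=RT,frm=None):
    P,C=frm or cur(); C0=C
    d=C.T@(np.array(p)-P)/200; r=Rn.from_matrix(C.T@R).as_rotvec()/np.radians(45)
    return np.r_[d,r].round(4)
E
python3 -c "
from h import *
print(plan([538.5,171.7,114]),plan([538.5,171.7,200]))"
```

```text
[ 0.0259  0.0323  0.7127 -0.0038  0.0044 -0.0175] [ 0.0244  0.0311  0.2827 -0.0038  0.0044 -0.0175]
```

Emit:
{"name": "step_arm", "arguments": {"motion": [[[0.026, 0.032, 0.1, -0.004, 0.004, -0.0175], [0.026, 0.032, 0.3, -0.004, 0.004, -0.0175], [0.026, 0.032, 0.48, -0.004, 0.004, -0.0175], [0.026, 0.032, 0.62, -0.004, 0.004, -0.0175], [0.026, 0.032, 0.713, -0.004, 0.004, -0.0175]]]}}

```text
time: 2.28
position: [532.3, 180.3, 110.8]
orientation: [-0.003, 0.066, 0.998, 0.001]
force: [-0.7, -0.4, 0.4]
width: 85.1
gripper_force: 0.0
```

Emit:
{"name": "step_arm", "arguments": {"motion": [[[0, 0, 0, 0, 0, 0], [0, 0, 0, 0, 0, 0], [0, 0, 0, 0, 0, 0], [0, 0, 0, 0, 0, 0], [0, 0, 0, 0, 0, 0]]], "jaw": 0.3}}

```text
time: 2.7
position: [535.3, 179.5, 115.3]
orientation: [-0.0, 0.066, 0.998, 0.002]
force: [-0.6, -0.4, 0.4]
width: 59.9
gripper_force: 0.0
```

```bash
python3 - <<'E'
from h import *
print(cur())
t=cam("top");s=cam("side")
t0=t["color"];s0=s["color"]
def cr(im,x,y,w=80,h=60,k=5): return cv2.resize(im[y:y+h,x:x+w],None,fx=k,fy=k,interpolation=cv2.INTER_CUBIC)
cv2.imwrite("pics/z1.png",np.hstack([cr(t0,195,250),cr(s0,222,158,100,75,4)]))
E
```

```text
(array([535.27396034, 179.54971607, 115.31935098]), array([[-9.91195910e-01,  1.32403166e-01,  2.64745620e-04],
       [ 1.32402889e-01,  9.91184151e-01,  4.84285842e-03],
       [ 3.78798127e-04,  4.83527455e-03, -9.99988238e-01]]))
```

View pics/z1.png

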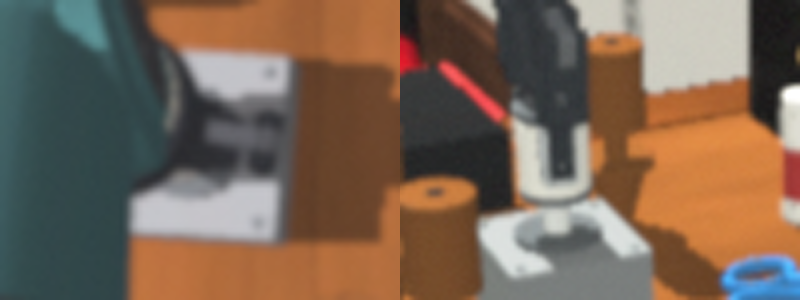

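The side crop shows the fingers straddling the white drum at about (550,150), with the tool about 8 mm off in y. That offset is lag left over from the previous move, so I'll correct it and then close.

```bash
python3 -c "
from h import *
print(plan([538.5,171.7,114]))"
```

```text
[-0.0226 -0.035   0.0047  0.0056 -0.0013  0.0134]
```

Emit:
{"name": "step_arm", "arguments": {"motion": [[[-0.021, -0.037, 0.005, 0.006, -0.001, 0.013], [-0.021, -0.037, 0.005, 0.006, -0.001, 0.013], [-0.021, -0.037, 0.005, 0.006, -0.001, 0.013], [-0.021, -0.037, 0.005, 0.006, -0.001, 0.013]]]}}

```text
time: 3.13
position: [537.5, 170.7, 112.7]
orientation: [-0.001, 0.072, 0.997, -0.001]
force: [0.3, -0.0, -0.5]
width: 59.6
gripper_force: 0.0
```

Emit:
{"name": "step_arm", "arguments": {"motion": [[[0, 0, 0, 0, 0, 0], [0, 0, 0, 0, 0, 0], [0, 0, 0, 0, 0, 0], [0, 0, 0, 0, 0, 0], [0, 0, 0, 0, 0, 0]]], "jaw": 0.8, "force": 40}}

```text
time: 3.55
position: [537.7, 171.5, 112.9]
orientation: [-0.001, 0.071, 0.997, -0.0]
force: [0.4, 0.8, 1.8]
width: 43.1
gripper_force: 40.6
```

Emit:
{"name": "step_arm", "arguments": {"motion": [[[0, 0, 0, 0, 0, 0], [0, 0, 0, 0, 0, 0], [0, 0, 0, 0, 0, 0]]]}}

```text
time: 3.8
position: [537.7, 171.5, 112.9]
orientation: [-0.001, 0.071, 0.997, -0.0]
force: [0.0, 1.8, 2.8]
width: 43.0
gripper_force: 40.7
```

Emit:
{"name": "step_arm", "arguments": {"motion": [[[0, 0, -0.05, 0, 0, 0], [0, 0, -0.15, 0, 0, 0], [0, 0, -0.3, 0, 0, 0], [0, 0, -0.45, 0, 0, 0], [0, 0, -0.6, 0, 0, 0]]]}}

```text
time: 4.22
position: [536.4, 169.8, 233.4]
orientation: [-0.003, 0.072, 0.997, -0.002]
force: [1.0, 0.7, -2.8]
width: 43.2
gripper_force: 41.7
```

Emit:
{"name": "step_arm", "arguments": {"motion": [[[0, 0, -0.1, 0, 0, 0], [0, 0, -0.15, 0, 0, 0], [0, 0, -0.15, 0, 0, 0], [0, 0, -0.15, 0, 0, 0], [0, 0, -0.15, 0, 0, 0]]]}}

```text
time: 4.63
position: [536.4, 170.5, 260.9]
orientation: [-0.003, 0.072, 0.997, -0.002]
force: [0.2, 0.6, -2.5]
width: 43.3
gripper_force: 41.8
```

```bash
python3 -c "
from h import *
print(env.get_obs()['force'],plan([*PIV[:2],262]))"
```

```text
[ 0.22659589  0.5579395  -2.5098341 ] [ 7.1500e-02 -1.7077e+00  1.4000e-03 -4.7000e-03 -7.2000e-03  3.0000e-04]
```

Emit:
{"name": "step_arm", "arguments": {"motion": [[[0.01, -0.1, 0, 0, -0.003, 0], [0.02, -0.28, 0, 0, -0.007, 0], [0.03, -0.46, 0, 0, -0.007, 0], [0.036, -0.65, 0, 0, -0.007, 0], [0.036, -0.8, 0, 0, -0.007, 0]]]}}

```text
time: 5.05
position: [505.3, 10.8, 260.9]
orientation: [-0.001, 0.072, 0.997, -0.002]
force: [1.0, -0.5, -1.4]
width: 43.4
gripper_force: 41.8
```

Emit:
{"name": "step_arm", "arguments": {"motion": [[[0.01, -0.18, 0, 0, 0, 0], [0.02, -0.36, 0, 0, 0, 0], [0.03, -0.54, 0, 0, 0, 0], [0.036, -0.7, 0, 0, 0, 0], [0.036, -0.85, 0, 0, 0, 0]]]}}

```text
time: 5.47
position: [474.1, -155.2, 261.3]
orientation: [-0.001, 0.072, 0.997, -0.001]
force: [-0.1, -0.5, -2.2]
width: 43.3
gripper_force: 41.8
```

Emit:
{"name": "step_arm", "arguments": {"motion": [[[0, -0.058, 0, 0, 0, 0], [0, -0.058, 0, 0, 0, 0], [0, -0.058, 0, 0, 0, 0], [0, -0.058, 0, 0, 0, 0], [0, -0.058, 0, 0, 0, 0]]]}}

```text
time: 5.88
position: [474.8, -163.0, 262.5]
orientation: [0.001, 0.07, 0.998, -0.0]
force: [-0.2, 0.2, -2.2]
width: 43.3
gripper_force: 41.8
```

```bash
python3 - <<'E'
from h import *
P,C=cur(); print(P,C.round(4).tolist(),plan([*PIV[:2],230]))
t=cam("top")["color"];s=cam("side")["color"]
cv2.imwrite("pics/f1.png",np.hstack([cv2.resize(t[260:360,310:440],None,fx=3,fy=3),cv2.resize(s[170:350,240:370],None,fx=3,fy=3)[:300] if 0 else cv2.resize(s[190:290,240:370],None,fx=3,fy=3)]))
E
```

```text
[ 474.84336883 -163.04003804  262.46017615] [[-0.9902, 0.1398, 0.0014], [0.1398, 0.9902, -0.001], [-0.0015, -0.0008, -1.0]] [ 0.0052 -0.013   0.1623 -0.001   0.0019  0.0041]
```

View pics/f1.png

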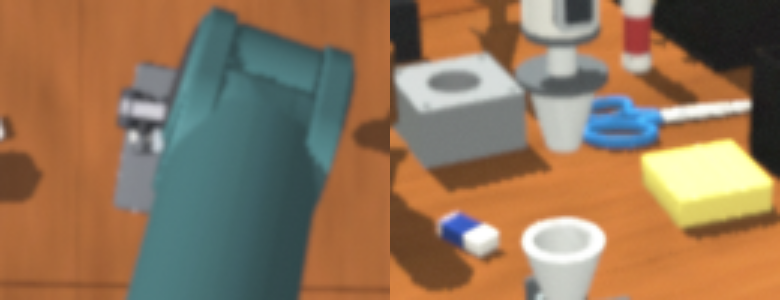

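The side crop shows the lantern hanging upright at about (560,80), directly over the cup rim at (563,243). I'll lower it to just above the seat.

Emit:
{"name": "step_arm", "arguments": {"motion": [[[0.009, -0.013, 0, -0.001, 0.002, 0.004], [0.009, -0.013, 0.08, -0.001, 0.002, 0.004], [0.009, -0.013, 0.18, -0.001, 0.002, 0.004], [0.009, -0.013, 0.28, -0.001, 0.002, 0.004], [0.009, -0.013, 0.35, -0.001, 0.002, 0.004]]]}}

```text
time: 6.4
position: [472.4, -166.8, 192.0]
orientation: [0.0, 0.073, 0.997, -0.0]
force: [0.1, 0.4, -2.1]
width: 43.5
gripper_force: 41.8
```

Emit:
{"name": "step_arm", "arguments": {"motion": [[[0, 0, 0.03, 0, 0, 0], [0, 0, 0.05, 0, 0, 0], [0, 0, 0.05, 0, 0, 0], [0, 0, 0.05, 0, 0, 0]]]}}

```text
time: 6.73
position: [473.4, -167.4, 183.7]
orientation: [0.001, 0.073, 0.997, -0.001]
force: [0.0, 0.1, -2.7]
width: 42.9
gripper_force: 41.8
```

```bash
python3 - <<'E'
from h import *
P,C=cur(); print(P,env.get_obs()["force"],plan([472.8,-165.5,175]))
E
```

```text
[ 473.42335235 -167.4103682   183.74182669] [ 1.18150567e-04  1.18590448e-01 -2.73999636e+00] [ 0.0046  0.009   0.0437 -0.0011  0.0034 -0.0034]
```

Emit:
{"name": "step_arm", "arguments": {"motion": [[[0.004, 0.008, 0.02, -0.001, 0.003, -0.003], [0.004, 0.008, 0.043, -0.001, 0.003, -0.003], [0.004, 0.008, 0.043, -0.001, 0.003, -0.003], [0.004, 0.008, 0.043, -0.001, 0.003, -0.003]]]}}

```text
time: 7.07
position: [472.3, -165.6, 174.6]
orientation: [-0.0, 0.072, 0.997, 0.0]
force: [-0.4, -0.3, -1.4]
width: 43.1
gripper_force: 41.8
```

Emit:
{"name": "step_arm", "arguments": {"motion": [[[0, 0, 0.005, 0, 0, 0], [0, 0, 0.01, 0, 0, 0], [0, 0, 0.01, 0, 0, 0]]]}}

```text
time: 7.32
position: [472.3, -165.7, 172.5]
orientation: [-0.0, 0.072, 0.997, 0.0]
force: [0.1, 0.4, -2.5]
width: 43.3
gripper_force: 41.8
```

Emit:
{"name": "step_arm", "arguments": {"motion": [[[0, 0, 0.005, 0, 0, 0], [0, 0, 0.01, 0, 0, 0], [0, 0, 0.01, 0, 0, 0]]]}}

```text
time: 7.57
position: [472.3, -165.6, 170.4]
orientation: [-0.001, 0.072, 0.997, 0.0]
force: [-0.2, 0.2, -1.5]
width: 43.2
gripper_force: 41.8
```

Emit:
{"name": "step_arm", "arguments": {"motion": [[[0, 0, 0.005, 0, 0, 0], [0, 0, 0.01, 0, 0, 0], [0, 0, 0.01, 0, 0, 0]]]}}

```text
time: 7.82
position: [472.5, -165.5, 168.5]
orientation: [-0.0, 0.072, 0.997, 0.0]
force: [1.1, 0.8, -2.0]
width: 43.4
gripper_force: 41.8
```

Emit:
{"name": "step_arm", "arguments": {"motion": [[[0, 0, 0.005, 0, 0, 0], [0, 0, 0.0075, 0, 0, 0], [0, 0, 0.0075, 0, 0, 0]]]}}

```text
time: 8.07
position: [472.6, -165.4, 167.1]
orientation: [-0.0, 0.072, 0.997, 0.0]
force: [0.4, 0.5, -1.6]
width: 43.2
gripper_force: 41.8
```

Emit:
{"name": "step_arm", "arguments": {"motion": [[[0, 0, 0.005, 0, 0, 0], [0, 0, 0.005, 0, 0, 0], [0, 0, 0.005, 0, 0, 0]]]}}

```text
time: 8.32
position: [472.6, -165.3, 166.2]
orientation: [-0.0, 0.072, 0.997, 0.0]
force: [1.3, 1.9, -1.0]
width: 43.1
gripper_force: 41.8
```

Emit:
{"name": "step_arm", "arguments": {"motion": [[[0, 0, 0.005, 0, 0, 0], [0, 0, 0.005, 0, 0, 0], [0, 0, 0.005, 0, 0, 0]]]}}

```text
time: 8.57
position: [472.7, -165.2, 165.2]
orientation: [-0.0, 0.072, 0.997, 0.0]
force: [0.7, 2.5, -1.0]
width: 43.2
gripper_force: 41.9
```

Emit:
{"name": "step_arm", "arguments": {"motion": [[[0, 0, 0.005, 0, 0, 0], [0, 0, 0.005, 0, 0, 0], [0, 0, 0.005, 0, 0, 0]]]}}

```text
time: 8.82
position: [472.6, -165.2, 164.2]
orientation: [-0.0, 0.072, 0.997, 0.0]
force: [1.4, 3.2, 1.2]
width: 43.1
gripper_force: 42.1
```

Emit:
{"name": "step_arm", "arguments": {"motion": [[[-0.003, 0.005, 0, 0, 0, 0], [-0.003, 0.005, 0, 0, 0, 0], [-0.003, 0.005, 0, 0, 0, 0]]]}}

```text
time: 9.07
position: [472.9, -164.8, 164.0]
orientation: [-0.001, 0.072, 0.997, -0.0]
force: [1.5, 2.6, -0.5]
width: 43.1
gripper_force: 41.9
```

Emit:
{"name": "step_arm", "arguments": {"motion": [[[0, 0, 0.0025, 0, 0, 0], [0, 0, 0.005, 0, 0, 0], [0, 0, 0.005, 0, 0, 0]]]}}

```text
time: 9.32
position: [473.1, -164.8, 163.2]
orientation: [-0.0, 0.072, 0.997, 0.0]
force: [0.3, 2.6, 1.9]
width: 43.2
gripper_force: 42.0
```

Emit:
{"name": "step_arm", "arguments": {"motion": [[[-0.002, 0.005, 0, 0, 0, 0], [-0.002, 0.005, 0, 0, 0, 0], [-0.002, 0.005, 0, 0, 0, 0]]]}}

```text
time: 9.57
position: [473.4, -164.5, 163.2]
orientation: [-0.0, 0.072, 0.997, -0.0]
force: [0.1, 0.8, 2.3]
width: 43.3
gripper_force: 42.1
```

Emit:
{"name": "step_arm", "arguments": {"motion": [[[0, 0, 0.0025, 0, 0, 0], [0, 0, 0.005, 0, 0, 0], [0, 0, 0.005, 0, 0, 0]]]}}

```text
time: 9.82
position: [473.7, -164.5, 162.6]
orientation: [-0.0, 0.072, 0.997, -0.0]
force: [-0.8, 0.4, 7.5]
width: 42.9
gripper_force: 42.4
```

Emit:
{"name": "step_arm", "arguments": {"motion": [[[0, 0, 0.003, 0, 0, 0], [0, 0, 0.003, 0, 0, 0], [0, 0, 0.003, 0, 0, 0]]]}}

```text
time: 10.07
position: [473.8, -164.5, 162.3]
orientation: [-0.0, 0.072, 0.997, -0.0]
force: [-1.3, 0.6, 10.2]
width: 43.1
gripper_force: 42.6
```

Emit:
{"name": "step_arm", "arguments": {"motion": [[[0, 0, 0.002, 0, 0, 0], [0, 0, 0.002, 0, 0, 0], [0, 0, 0.002, 0, 0, 0], [0, 0, 0.002, 0, 0, 0], [0, 0, 0.002, 0, 0, 0]]]}}

```text
time: 10.48
position: [473.9, -164.5, 162.1]
orientation: [0.0, 0.072, 0.997, -0.0]
force: [-1.6, 0.0, 11.3]
width: 43.0
gripper_force: 42.7
```

Emit:
{"name": "step_arm", "arguments": {"motion": [[[0, 0, 0, 0, 0, 0], [0, 0, 0, 0, 0, 0], [0, 0, 0, 0, 0, 0], [0, 0, 0, 0, 0, 0], [0, 0, 0, 0, 0, 0]]]}}

```text
time: 10.9
position: [473.9, -164.5, 162.1]
orientation: [0.0, 0.072, 0.997, -0.0]
force: [-2.0, -0.7, 11.7]
width: 43.4
gripper_force: 42.7
```

Emit:
{"name": "step_arm", "arguments": {"motion": [[[0, 0, -0.004, 0, 0, 0], [0, 0, -0.009, 0, 0, 0], [0, 0, -0.009, 0, 0, 0], [0, 0, -0.009, 0, 0, 0]]]}}

```text
time: 11.23
position: [473.5, -164.4, 162.9]
orientation: [-0.0, 0.072, 0.997, -0.0]
force: [-1.1, -0.9, 3.7]
width: 43.3
gripper_force: 42.2
```

```bash
python3 - <<'E'
from h import *
P,C=cur(); o=env.get_obs();print(P,C.round(4).tolist(),o["force"],o["torque"])
t=cam("top")["color"];s=cam("side")["color"]
cv2.imwrite("pics/s1.png",cv2.resize(s[220:340,230:370],None,fx=5,fy=5,interpolation=cv2.INTER_CUBIC))
E
```

```text
[ 473.53351652 -164.36990858  162.9460714 ] [[-0.9896, 0.1438, -0.0006], [0.1438, 0.9896, -0.0006], [0.0005, -0.0007, -1.0]] [-1.10344764 -0.91221781  3.74956484] [-0.26292069  0.17078224  0.0034463 ]
```

View pics/s1.png

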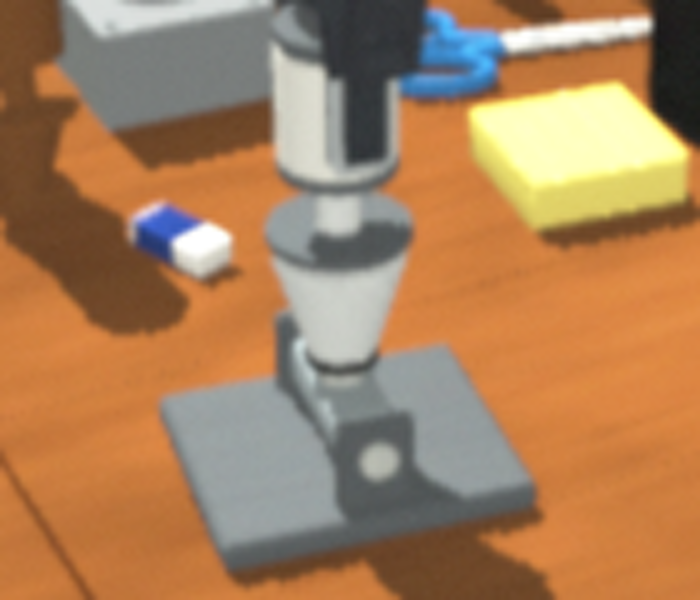

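The side crop shows the taper in the cup, with the collar at (340,230) just above the rim and everything upright. Next I'll rock it away from the robot in three gentle arcs about the hinge.

Emit:
{"name": "step_arm", "arguments": {"motion": [[[-0.0092, 0, 0.0001, 0, 0.0178, 0], [-0.0183, 0, 0.0003, 0, 0.0357, 0], [-0.0275, 0, 0.0006, 0, 0.0535, 0], [-0.0367, 0, 0.001, 0, 0.0713, 0], [-0.0458, 0, 0.0016, 0, 0.0891, 0]]]}}

```text
time: 11.75
position: [482.8, -165.6, 162.6]
orientation: [-0.036, 0.072, 0.997, 0.002]
force: [-1.0, -2.5, 4.4]
width: 43.5
gripper_force: 42.3
```

Emit:
{"name": "step_arm", "arguments": {"motion": [[[0, 0, 0, 0, 0, 0], [0, 0, 0, 0, 0, 0]]]}}

```text
time: 11.92
position: [482.7, -165.6, 162.5]
orientation: [-0.036, 0.072, 0.997, 0.002]
force: [-1.5, -3.1, 5.6]
width: 43.2
gripper_force: 42.3
```

```bash
cat > tilt.py <<'E'
from h import *
P,C=cur(); o=env.get_obs(); d=P-PIV; f=o["force"]
print("tooltilt",np.arctan2(-C[:,2]@bx,-C[2,2]).round(4),"side",(-C[:,2]@by).round(4),"geo",np.arctan2(d@bx,d[2]).round(4),"dy",(d@by).round(2),"r",np.hypot(d@bx,d[2]).round(2),"Fax",(-C[:,2]@f).round(2),"Fx",(-C[:,0]@f).round(2),"Fy",(f@by).round(2),"Ty",(o["torque"]@by).round(3))
E
python3 tilt.py
```

```text
tooltilt 0.0714 side 0.0006 geo 0.07 dy 1.23 r 130.78 Fax 5.48 Fx -1.42 Fy -3.24 Ty 0.241
```

Emit:
{"name": "step_arm", "arguments": {"motion": [[[-0.0092, -0.003, -0.002, 0, 0.0178, 0], [-0.0183, -0.003, -0.002, 0, 0.0357, 0], [-0.0275, -0.003, -0.0017, 0, 0.0535, 0], [-0.0367, -0.003, -0.0013, 0, 0.0713, 0], [-0.0458, -0.003, -0.0007, 0, 0.0891, 0]]]}}

```text
time: 12.33
position: [491.6, -167.0, 161.9]
orientation: [-0.071, 0.072, 0.995, 0.005]
force: [-1.3, -1.1, 1.9]
width: 43.1
gripper_force: 42.0
```

Emit:
{"name": "step_arm", "arguments": {"motion": [[[0, 0, 0, 0, 0, 0], [0, 0, 0, 0, 0, 0]]]}}

```text
time: 12.5
position: [491.6, -167.0, 161.8]
orientation: [-0.071, 0.072, 0.995, 0.005]
force: [-0.6, -1.7, 4.2]
width: 43.2
gripper_force: 42.0
```

```bash
python3 tilt.py
```

```text
tooltilt 0.1417 side -0.0 geo 0.1386 dy 1.12 r 131.07 Fax 4.11 Fx -0.96 Fy -1.79 Ty 0.188
```

Emit:
{"name": "step_arm", "arguments": {"motion": [[[-0.0092, -0.002, -0.001, 0, 0.0178, 0], [-0.0183, -0.002, -0.001, 0, 0.0357, 0], [-0.0275, -0.002, -0.0007, 0, 0.0535, 0], [-0.0367, -0.002, -0.0003, 0, 0.0713, 0], [-0.0458, -0.002, 0.0003, 0, 0.0891, 0]]]}}

```text
time: 12.92
position: [500.4, -168.4, 160.5]
orientation: [-0.106, 0.071, 0.992, 0.008]
force: [-1.7, -1.5, 0.3]
width: 42.9
gripper_force: 41.9
```

Emit:
{"name": "step_arm", "arguments": {"motion": [[[0, 0, 0, 0, 0, 0], [0, 0, 0, 0, 0, 0]]]}}

```text
time: 13.08
position: [500.4, -168.4, 160.5]
orientation: [-0.105, 0.071, 0.992, 0.008]
force: [-2.8, -1.0, 1.2]
width: 43.4
gripper_force: 42.0
```

```bash
python3 tilt.py; python3 - <<'E'
from h import *
s=cam("side")["color"]
cv2.imwrite("pics/s2.png",cv2.resize(s[220:340,230:370],None,fx=5,fy=5,interpolation=cv2.INTER_CUBIC))
E
```

```text
tooltilt 0.2119 side -0.0004 geo 0.2076 dy 0.98 r 131.3 Fax 0.59 Fx -2.81 Fy -1.44 Ty 0.198
```

View pics/s2.png

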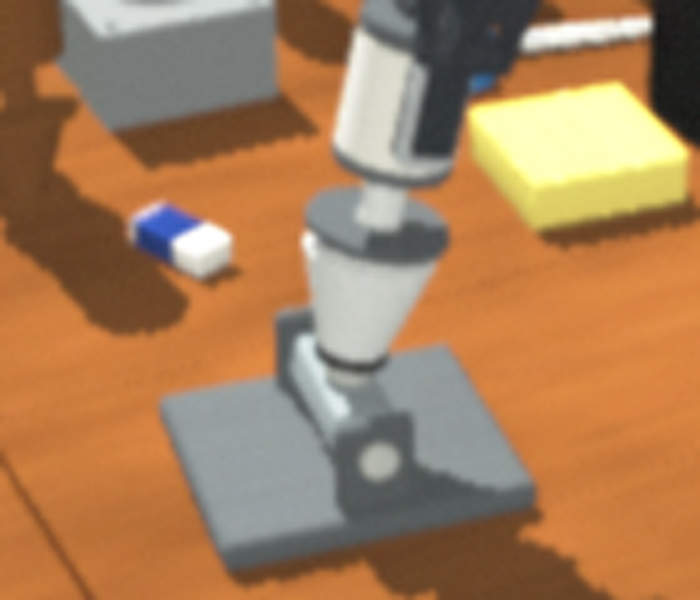

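The crop shows the lantern leaning with the cup, collar at (376,225). The angle is about 0.21 and there is no stop contact. I'll go slightly further, hold, then return to upright.

Emit:
{"name": "step_arm", "arguments": {"motion": [[[-0.004, 0, 0.0015, 0, 0.008, 0], [-0.0079, 0, 0.0035, 0, 0.0153, 0], [-0.0079, 0, 0.0035, 0, 0.0153, 0]]]}}

```text
time: 13.38
position: [502.1, -168.7, 159.9]
orientation: [-0.111, 0.071, 0.991, 0.008]
force: [-1.9, -0.8, 3.4]
width: 43.4
gripper_force: 42.2
```

```bash
python3 tilt.py
```

```text
tooltilt 0.2235 side -0.0004 geo 0.2209 dy 0.9 r 131.06 Fax 2.95 Fx -2.44 Fy -1.06 Ty 0.414
```

Emit:
{"name": "step_arm", "arguments": {"motion": [[[0.0092, 0, 0.0001, 0, -0.0178, 0], [0.0183, 0, 0.0003, 0, -0.0357, 0], [0.0275, 0, 0.0006, 0, -0.0535, 0], [0.0367, 0, 0.001, 0, -0.0713, 0], [0.0458, 0, 0.0016, 0, -0.0891, 0]]]}}

```text
time: 13.8
position: [492.9, -167.4, 161.6]
orientation: [-0.075, 0.072, 0.995, 0.006]
force: [-1.3, 0.7, 3.6]
width: 43.0
gripper_force: 42.2
```

Emit:
{"name": "step_arm", "arguments": {"motion": [[[0.0092, 0, 0.0001, 0, -0.0178, 0], [0.0183, 0, 0.0003, 0, -0.0357, 0], [0.0275, 0, 0.0006, 0, -0.0535, 0], [0.0367, 0, 0.001, 0, -0.0713, 0], [0.0458, 0, 0.0016, 0, -0.0891, 0]]]}}

```text
time: 14.22
position: [484.0, -166.1, 162.6]
orientation: [-0.04, 0.072, 0.997, 0.003]
force: [-1.1, 0.9, 4.2]
width: 43.0
gripper_force: 42.2
```

Emit:
{"name": "step_arm", "arguments": {"motion": [[[0.0092, 0, 0.0001, 0, -0.0178, 0], [0.0183, 0, 0.0003, 0, -0.0357, 0], [0.0275, 0, 0.0006, 0, -0.0535, 0], [0.0367, 0, 0.001, 0, -0.0713, 0], [0.0458, 0, 0.0016, 0, -0.0891, 0]]]}}

```text
time: 14.63
position: [475.0, -164.9, 163.0]
orientation: [-0.005, 0.072, 0.997, 0.0]
force: [-1.3, 1.6, 3.4]
width: 43.4
gripper_force: 42.2
```

```bash
python3 tilt.py
```

```text
tooltilt 0.0109 side -0.0001 geo 0.0109 dy 0.84 r 131.01 Fax 3.39 Fx -1.56 Fy 1.43 Ty 0.336
```

Emit:
{"name": "step_arm", "arguments": {"motion": [[[0.0092, 0.001, 0.0001, 0, -0.0178, 0], [0.0183, 0.001, 0.0003, 0, -0.0357, 0], [0.0275, 0.001, 0.0006, 0, -0.0535, 0], [0.0367, 0.001, 0.001, 0, -0.0713, 0], [0.0458, 0.001, 0.0016, 0, -0.0891, 0]]]}}

```text
time: 15.05
position: [466.0, -163.5, 162.8]
orientation: [0.029, 0.072, 0.997, -0.002]
force: [-1.2, 1.1, 3.2]
width: 43.0
gripper_force: 42.2
```

Emit:
{"name": "step_arm", "arguments": {"motion": [[[0.0092, 0, 0.0001, 0, -0.0178, 0], [0.0183, 0, 0.0003, 0, -0.0357, 0], [0.0275, 0, 0.0006, 0, -0.0535, 0], [0.0367, 0, 0.001, 0, -0.0713, 0], [0.0458, 0, 0.0016, 0, -0.0891, 0]]]}}

```text
time: 15.47
position: [457.0, -162.2, 162.0]
orientation: [0.064, 0.072, 0.995, -0.005]
force: [-0.2, 1.8, 3.0]
width: 43.1
gripper_force: 42.2
```

```bash
python3 tilt.py
```

```text
tooltilt -0.1292 side 0.0002 geo -0.1287 dy 0.91 r 131.04 Fax 3.07 Fx -0.03 Fy 1.71 Ty 0.177
```

Emit:
{"name": "step_arm", "arguments": {"motion": [[[0.0092, 0.001, 0.0001, 0, -0.0178, 0], [0.0183, 0.001, 0.0003, 0, -0.0357, 0], [0.0275, 0.001, 0.0006, 0, -0.0535, 0], [0.0367, 0.001, 0.001, 0, -0.0713, 0], [0.0458, 0.001, 0.0016, 0, -0.0891, 0]]]}}

```text
time: 15.88
position: [448.1, -160.8, 160.5]
orientation: [0.099, 0.072, 0.992, -0.007]
force: [0.8, 1.2, 2.5]
width: 43.0
gripper_force: 42.2
```

Emit:
{"name": "step_arm", "arguments": {"motion": [[[0.006, 0, 0, 0, -0.0115, 0], [0.0118, 0, 0.0001, 0, -0.0229, 0], [0.0151, 0, 0.0002, 0, -0.0293, 0], [0.0151, 0, 0.0002, 0, -0.0293, 0], [0.0151, 0, 0.0002, 0, -0.0293, 0]]]}}

```text
time: 16.3
position: [445.3, -160.4, 159.9]
orientation: [0.11, 0.072, 0.991, -0.008]
force: [0.4, 0.7, 4.9]
width: 43.2
gripper_force: 42.2
```

```bash
python3 tilt.py; python3 - <<'E'
from h import *
s=cam("side")["color"]
cv2.imwrite("pics/s3.png",cv2.resize(s[220:340,230:370],None,fx=5,fy=5,interpolation=cv2.INTER_CUBIC))
E
```

```text
tooltilt -0.2207 side 0.0002 geo -0.2204 dy 1.01 r 131.03 Fax 4.68 Fx 1.37 Fy 0.75 Ty 0.039
```

View pics/s3.png

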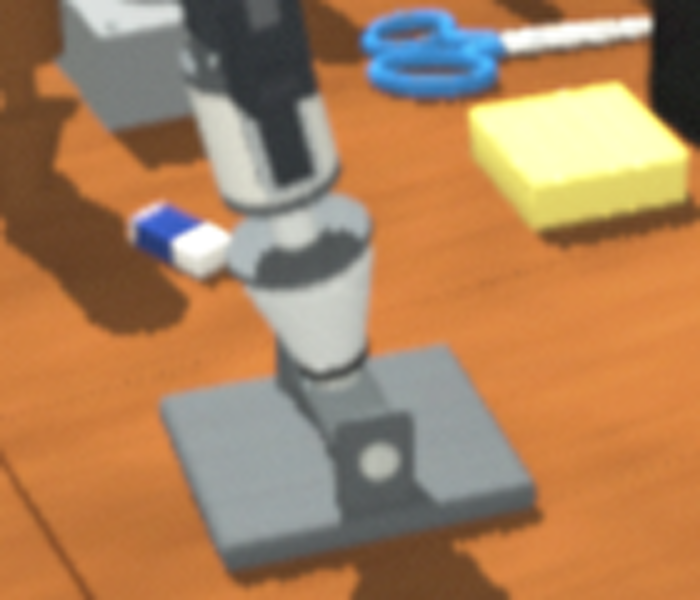

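The crop shows cup and lantern leaning together towards the robot, collar at (300,245), at about -0.22. I'll bring them back to upright.

Emit:
{"name": "step_arm", "arguments": {"motion": [[[-0.0092, 0, 0.0001, 0, 0.0178, 0], [-0.0183, 0, 0.0003, 0, 0.0357, 0], [-0.0275, 0, 0.0006, 0, 0.0535, 0], [-0.0367, 0, 0.001, 0, 0.0713, 0], [-0.0458, 0, 0.0016, 0, 0.0891, 0]]]}}

```text
time: 16.77
position: [454.3, -161.7, 161.5]
orientation: [0.074, 0.072, 0.995, -0.005]
force: [-0.3, 0.0, 3.8]
width: 43.2
gripper_force: 42.3
```

Emit:
{"name": "step_arm", "arguments": {"motion": [[[-0.0092, 0, 0.0001, 0, 0.0178, 0], [-0.0183, 0, 0.0003, 0, 0.0357, 0], [-0.0275, 0, 0.0006, 0, 0.0535, 0], [-0.0367, 0, 0.001, 0, 0.0713, 0], [-0.0458, 0, 0.0016, 0, 0.0891, 0]]]}}

```text
time: 17.18
position: [463.1, -163.0, 162.6]
orientation: [0.039, 0.072, 0.997, -0.003]
force: [0.7, -0.1, 4.4]
width: 42.8
gripper_force: 42.3
```

Emit:
{"name": "step_arm", "arguments": {"motion": [[[-0.0092, 0, 0.0001, 0, 0.0178, 0], [-0.0183, 0, 0.0003, 0, 0.0357, 0], [-0.0275, 0, 0.0006, 0, 0.0535, 0], [-0.0367, 0, 0.001, 0, 0.0713, 0], [-0.0458, 0, 0.0016, 0, 0.0891, 0]]]}}

```text
time: 17.6
position: [472.1, -164.3, 162.9]
orientation: [0.004, 0.072, 0.997, -0.0]
force: [0.6, 0.5, 4.5]
width: 43.1
gripper_force: 42.3
```

Emit:
{"name": "step_arm", "arguments": {"motion": [[[-0.0069, 0, 0.0001, 0, 0.0134, 0], [-0.0069, 0, 0.0001, 0, 0.0134, 0], [-0.0069, 0, 0.0001, 0, 0.0134, 0]]]}}

```text
time: 17.85
position: [473.4, -164.4, 162.9]
orientation: [-0.0, 0.072, 0.997, -0.0]
force: [-1.2, -0.5, 4.6]
width: 43.3
gripper_force: 42.3
```

```bash
python3 tilt.py
```

```text
tooltilt 0.0006 side 0.0001 geo -0.002 dy 1.02 r 130.87 Fax 4.59 Fx -1.14 Fy -0.68 Ty -0.015
```

Emit:
{"name": "step_arm", "arguments": {"motion": [[[0, 0, 0, 0, 0, 0], [0, 0, 0, 0, 0, 0], [0, 0, 0, 0, 0, 0], [0, 0, 0, 0, 0, 0], [0, 0, 0, 0, 0, 0]]], "jaw": 0.1, "force": 20}}

```text
time: 18.27
position: [473.0, -164.2, 162.7]
orientation: [-0.0, 0.072, 0.997, 0.0]
force: [-0.2, 0.3, -0.2]
width: 77.0
gripper_force: 0.0
```

Emit:
{"name": "step_arm", "arguments": {"motion": [[[0, 0, -0.02, 0, 0, 0], [0, 0, -0.06, 0, 0, 0], [0, 0, -0.15, 0, 0, 0], [0, 0, -0.28, 0, 0, 0], [0, 0, -0.42, 0, 0, 0]]]}}

```text
time: 18.68
position: [472.7, -164.2, 247.8]
orientation: [-0.001, 0.072, 0.997, 0.0]
force: [1.0, -0.7, -0.2]
width: 76.9
gripper_force: 0.0
```

Emit:
{"name": "step_arm", "arguments": {"motion": [[[0, 0, -0.1, 0, 0, 0], [0.15, 0, -0.2, 0, 0, 0], [0.3, 0.1, -0.25, 0, 0, 0], [0.3, 0.3, -0.25, 0, 0, 0], [0.3, 0.45, -0.25, 0, 0, 0]]]}}

```text
time: 19.1
position: [425.5, -65.7, 298.6]
orientation: [0.001, 0.073, 0.997, 0.0]
force: [0.7, 1.3, 0.2]
width: 76.9
gripper_force: 0.0
```

Emit:
{"name": "step_arm", "arguments": {"motion": [[[0, 0.15, 0, 0, 0, 0], [0, 0.3, 0, 0, 0, 0], [0, 0.45, 0, 0, 0, 0], [0, 0.6, 0, 0, 0, 0], [0, 0.6, 0, 0, 0, 0]]]}}

```text
time: 19.52
position: [445.3, 58.4, 298.1]
orientation: [0.001, 0.067, 0.998, 0.002]
force: [0.5, 0.0, 0.6]
width: 77.0
gripper_force: 0.0
```

```bash
python3 - <<'E'
from h import *
s=cam("side")["color"];t=cam("top")["color"]
a=cv2.resize(s[210:330,230:330],None,fx=4,fy=4,interpolation=cv2.INTER_CUBIC)
b=cv2.resize(t[240:360,325:425],None,fx=4,fy=4,interpolation=cv2.INTER_CUBIC)
cv2.imwrite("pics/e1.png",np.hstack([a,b]))
E
```

```text
(no output)
```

View pics/e1.png

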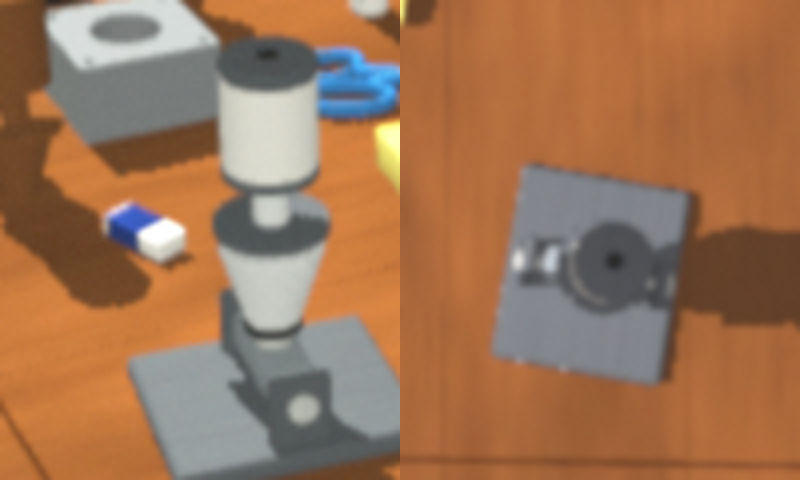

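The picture shows the lantern released and standing upright in the cup, top at side crop (267,52) and top crop (614,261). I'll check its top point numerically, and hand in only if it fits.

```bash
python3 - <<'E'
from h import *
from scipy.optimize import least_squares
T=cam("top");S=cam("side")
X=least_squares(lambda X:np.r_[proj(T,X)[0]-[378.1,304.9],proj(S,X)[0]-[296.4,222.6]],[473,-165,180]).x
print(X,"expected ~473,-165,186")
if np.linalg.norm(X-[473,-165,186])<7: print(env.hand_in())
E
```

```text
[ 472.44474643 -164.44268262  188.50947826] expected ~473,-165,186
the job is handed in; nothing more can be done
None
```

The job is handed in: the lantern was pressed home at about 12 N, rocked to about 0.22 rad each way, and released upright in its cup with nothing else touched; the hand-in gave no verdict.

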